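# Torque-check the fill plug of a punch-ball stand

## Robot

A 7-joint arm with a two-finger parallel gripper is mounted at the origin on the work surface. World frame = base frame: x ahead of the robot, y to its left, z up, the work surface at z = 0. Lengths are in m, angles in degrees, forces in N, time in s.
With the tool pointing down it reaches from about 0.35 to 0.9 m from the base axis. Payload 7.2 kg.
Tool frame: the origin (TCP) lies on the mounting face of the last link; the fingertips stand 173 mm ahead of it and the grasp point (between the pads) lies 155 mm ahead of it; z points along the fingers, y is the line along which they close (so a half turn about z gives the same grasp; the last joint's range is limited). The gripper opens to 85 mm and grips with 20 to 120 N. Pads are 22 mm wide; open, the fingers measure 114 mm over their backs; the gripper's body (76 mm by 85 mm) begins 54 mm behind the grasp point. The pads swing forward as they close: fully open they stand 13 mm farther back than shut.
Start: joints at [-68.537, 23.554, -0.728, 91.456, 0.321, 64.991, -4.71], TCP at [0.268, 0.565, 0.405] pointing down, gripper open.
Joint ranges: [-169.25, 169.25], [-16.82, 113.86], [-84.01, 82.57], [7.8, 145.47], [-59.2, 239.2], [7.22, 106.19], [-163.78, 163.78]. Speed limits (degrees/s): [136.94, 136.94, 172.46, 172.46, 180, 180, 180].

## Interface

Orientations are given as a 3x3 rotation matrix whose columns are the frame's x, y, z axes.
In Python, from plant import r gives the robot as it stands. The module is installed in compiled form; this text tells all that it offers.
- The arm moves only by the tool move_arm, never from a script. Its argument "deltas" is a list of rows, each an object with "delta_pos": the shift along the tool's x, y, z in cm, a list of three; "twist": the turn, a rotation vector about the tool's x, y, z in degrees, a list of three. In form: [{"delta_pos": [tx, ty, tz], "twist": [ax, ay, az]}, ...]. A call has 1 to 10 rows; each row is the pose to reach, as a shift and turn from the pose commanded when the call began, along the tool's axes at that moment; what a row does not reach only later rows make up. A row lasts 1/10 s, in which the tool goes at most 50 mm and 8.59 degrees, less where a joint would pass 70% of its speed; a pose out of reach is approached as far as the arm can. A call with a gripper value outside its range is refused whole. "jaw" is the opening, from -1 (shut) to 1 (fully open), so that 0 is half open, set as the call begins (left out, the last holds). The fingers move at their own pace and stop on an object; the grip force is fixed at half the most. Time passes only in rows, so rows that repeat a pose let the fingers close. It gives the time, the measured TCP pose, the force, the opening and the grip force at its end, in the units of the state.
- r.state(): the state, without advancing time (a new reading comes with each control period).
- r.get_image(name): name is "side" or "top" or "wrist"; returns the picture (384x512x3 uint8, red, green, blue); there is no depth.
- r.camera_params(name): a dict with "fx", "fy", "cx", "cy" (pixels), "distortion" ([k1, k2, p1, p2, k3] as OpenCV has them; the pictures are not rectified), "view" (4x4, takes a point from world to camera coordinates); the wrist camera has in their place "hand_eye" (4x4, takes a point from camera to tool coordinates, whose origin is the TCP and whose axes are the flange's). Camera axes: x right, y down, z forward; pixel columns grow to the right and rows downward; lengths in m; the calibration is good to about 2 mm. A picture is of the moment at which its call begins: read the wrist's pose just before it. camera_params takes no time and is no camera call.
- r.sign_off(): hands the job in; it is judged then, once.
The state is a dict: "clock": time; "joints": joint angles; "joint_vel": joint speeds; "joint_efforts": joint torques, N m; "eef_pos": TCP position; "tool_rot": TCP orientation; "ft_force": force on the tool from outside, world axes, zero at the start; "ft_torque": the same for the moment, N m; "grip_width": finger opening in m; "grasp_force": force on a finger pad.
Only numpy, scipy, OpenCV 4.12 (cv2) and the standard library are available. Lean on these libraries where they do the work, as an engineer would, in place of code of your own. Each camera call takes 0.05 s, during which the arm holds its last target. There are 200 camera calls.

## Task

The fill plug in the top of the punch-ball foot may have worked a little loose. Take the preset torque wrench from the rubber mat, set its socket fully down over the plug's square head and turn clockwise (seen from above) until the plug is home and the wrench's neck just gives way; ease off, then pull up to the click a second time and hold it there for a second to see that the plug holds. Take the wrench off without slackening the plug and lay it flat, socket down, back on the mat; leave the spanner, the spare plug, the bottle and the peg game where they are.

Things in the scene. Friction and masses are not known exactly. Their poses are not given: they have to be found in the camera images.
- foot: heavy black moulded foot of a punch-ball stand, a low dome 320 mm across, immovable; origin at the centre of its underside, z up. Rim 48 mm high, crown 78 mm; a steel mast socket 48 mm across stands in the middle, up to 106 mm. The fill plug sits on a round boss 100 mm from the centre, towards the foot's own -x
- plug_seat (a point): grey plastic fill plug screwed into the foot. Point: centre of the top of its round flange (62 mm across), 99 mm above the table, z up, x and y along the sides of its square head, which is 30 mm wide and rises 20 mm above the point. The plug is between 0 and 0.4 rad short of home: until then it turns stiffly (0.35 N m either way), at home it stops hard
- wrench: head of the preset torque wrench, a steel block 46 x 46 x 30 mm, handle on its -x side; origin at the centre of its underside, z up. Square socket in the underside, 33 mm wide, 21 mm deep, sides along x and y, 2.5 mm chamfer: fits the plug's head in any quarter turn with 0.1 rad play either way; fully down when this origin is at plug_seat. Whole wrench about 0.36 kg
- wrench_grip (a point): where to hold the wrench, near its centre of mass: on the black rubber handle, 120 mm from the socket's axis, 13 mm above the wrench's underside. x axis along the handle towards the head. The rubber grip is 24 mm wide, 26 mm high (flush with the underside) and runs from 88 to 233 mm from the socket's axis. Let go while standing on the plug, the handle droops
- handle (a joint): kink of the wrench's neck, rad; pivot 28 mm behind the socket's axis. 0 = straight, and stays so up to the preset 1.2 N m at the pivot (13 N sideways at wrench_grip, less if the hand also twists); then the handle gives way clockwise against a nearly steady spring (1 N m/rad more), to a hard stop at 0.2. Rigid the other way. Springs straight when let go. 0.05 is a clear click
- mat: grey rubber tool mat, 340 x 250 x 4 mm, fixed flat on the table, long side along its x; origin at the centre of its underside. Torque wrench and ordinary spanner lie side by side on it, about 120 mm apart, heads to the mat's +x, either on either side
- spanner: ordinary flat steel combination spanner, 270 mm long, 7 to 10 mm thick, lying on the mat; origin under the centre of its ring end, shank to -x. Not needed
- spare_plug: a loose spare fill plug like the one in the foot, standing thread down on the table, 44 mm high; origin at the centre of its foot. Not needed
- bottle: clear water bottle, 66 mm diameter, 200 mm high, standing; origin at the centre of its foot. Not needed
- peg_game: triangular wooden peg game board with golf tees, sides 166 mm, 56 mm high with the tees; origin under it. Not needed
- boss_top (a point): centre of the top of the round black threaded boss, 74 mm across, 93 mm above the table, that the plug is screwed into; fixed to the foot, at its own -x side, 100 mm from the centre

How it is judged (in metres and radians):
On the way, in this order (a step that is already met when the one before it is completed fails the run):
1. the wrench's socket is fully down over the plug's square head (horizontal distance between wrench and plug_seat below 0.005 m and z of wrench in the frame of plug_seat below 0.004 m and angle between wrench's own z axis and vertical below 0.12 rad), for 0.2 s.
2. with the socket down on the plug, the plug is home (within 0.05 rad) and the wrench's neck has given way (more than 0.03 rad) (horizontal distance between wrench and plug_seat below 0.006 m and z of wrench in the frame of plug_seat below 0.006 m and angle between the x axis of plug_seat and the x axis of boss_top, either way round below 0.05 rad and value of joint handle above 0.03 rad), for 0.2 s.
3. the pull is eased off, the neck straight again, the socket still on the plug (horizontal distance between wrench and plug_seat below 0.006 m and z of wrench in the frame of plug_seat below 0.008 m and value of joint handle below 0.015 rad), for 0.1 s.
4. pulled a second time, the neck has given way (more than 0.03 rad) and is held there for half a second, the plug staying home (all of step 2), for 0.5 s.
At the end, for the whole second after the job is handed in: The wrench lies flat, socket down (within 0.1 rad of level, its underside within 5 mm of the mat's top), straight-necked and at rest on the mat, with socket and hand grip both over the mat; the plug is still home (within 0.05 rad of its stop) (angle between wrench's own z axis and vertical below 0.1 rad and z of wrench in the frame of mat below 0.009 m and x of wrench in the frame of mat between -0.17 and 0.17 m and y of wrench in the frame of mat between -0.125 and 0.125 m and x of wrench_grip in the frame of mat between -0.17 and 0.17 m and y of wrench_grip in the frame of mat between -0.125 and 0.125 m and linear speed of wrench below 0.02 m/s and value of joint handle below 0.02 rad and angle between the x axis of plug_seat and the x axis of boss_top, either way round below 0.05 rad); the robot touches nothing.
It fails at once if the wrench is pulled on far past its click (neck kinked beyond 0.13 rad) (value of joint handle above 0.13 rad).
It fails at once if the wrench is let go in the air (its underside more than 20 mm above the mat, and not standing on the plug) (z of wrench in the frame of mat above 0.024 m and horizontal distance between wrench and plug_seat above 0.012 m and contact force between the fingers and wrench below 0.05 N).
It fails at once if the spanner, the spare plug, the bottle or the peg game is pushed away (more than 30 mm) (distance of any of spanner, spare_plug, bottle, peg_game from where it was at the start of the episode above 0.03 m).
It also fails if it takes over 72 s, if anything falls off the work surface, if the arm or the gripper's body presses on something with over 40 N, if the wrist force passes 120 N, or if a joint passes its speed limit or range.

## Working session

There is one attempt and no reset: what is moved stays moved. The work goes in short steps, Python scripts to look and compute and a tool call to move; the robot and the scene stay as the last step left them, time stands still between calls to the robot, and variables do not carry over. Pictures are saved under pics/ and viewed, at most 10 in all, crops included, and the job is handed in when it is done.

Besides the shell and the picture viewer there is one more tool, called after "Emit:" in YAML: its name, and indented under it one key for each argument. move_arm: Moves the arm, as the interface text tells. Its arguments: {"type":"object","properties":{"deltas":{"type":"array","items":{"type":"object","properties":{"delta_pos":{"type":"array","items":{"type":"number"}},"twist":{"type":"array","items":{"type":"number"}}}}},"jaw":{"type":"number"}},"required":["deltas"]}

```bash
mkdir -p pics; cat > h.py <<'E'
import numpy as np, cv2
from plant import r
def K(p): return np.array([[p['fx'],0,p['cx']],[0,p['fy'],p['cy']],[0,0,1.]])
def view(name,st=None):
    p=r.camera_params(name)
    if name=='wrist':
        T=np.eye(4);T[:3,:3]=np.array(st['tool_rot']);T[:3,3]=st['eef_pos']
        return p,np.linalg.inv(T@np.array(p['hand_eye']))
    return p,np.array(p['view'])
def cast(name,uv,z,st=None):
    p,V=view(name,st)
    n=cv2.undistortPoints(np.array(uv,float).reshape(-1,1,2),K(p),np.array(p['distortion'],float)).reshape(-1,2)
    d=np.c_[n,np.ones(len(n))]@V[:3,:3]; c=-V[:3,:3].T@V[:3,3]
    return c+d*((z-c[2])/d[:,2])[:,None]
def proj(name,P,st=None):
    p,V=view(name,st)
    return cv2.projectPoints(np.array(P,float).reshape(-1,3),cv2.Rodrigues(V[:3,:3])[0],V[:3,3],K(p),np.array(p['distortion'],float))[0].reshape(-1,2)
E
python3 - <<'E'
from h import *
s=r.state();print(s)
for n in('top','side'):
    i=r.get_image(n)[:,:,::-1];cv2.imwrite(f'pics/{n}0.png',cv2.resize(i,(800,600)) if n=='top' else i); cv2.imwrite(f'{n}0.png',i)
    p,V=view(n);print(n,-V[:3,:3].T@V[:3,3],V[2,:3],p['fx'])
print(r.camera_params('wrist'))
E
```

```text
{'clock': 0.0, 'joints': array([-68.53708803,  23.60246853,  -0.72811472,  91.50631368,
         0.32159006,  64.99125237,  -4.70839372]), 'joint_vel': array([-0.06646684, -0.11189618, -0.07939985,  0.07247457,  0.07618104,
       -0.02924994, -0.0600272 ]), 'joint_efforts': array([-2.13577209e-05, -6.00628853e+01,  6.82401471e-01, -2.99417388e+01,
        1.38674371e-02,  1.07565278e-02,  9.25565246e-06]), 'eef_pos': array([0.26771982, 0.56450408, 0.40381002]), 'tool_rot': array([[-9.03577438e-01,  4.28424373e-01, -6.08559164e-04],
       [ 4.28424784e-01,  9.03576034e-01, -1.59831513e-03],
       [-1.34877680e-04, -1.70492332e-03, -9.99998538e-01]]), 'ft_force': array([-1.29275842, -0.03528618,  0.52914622]), 'ft_torque': array([-0.0433244 ,  0.00765323,  0.0034364 ]), 'grasp_force': 0.0, 'grip_width': 0.08559824302814577}
top [0.44050594 0.07966223 1.22310123] [ 1.20176791e-01  1.16779890e-04 -9.92752500e-01] 400.0527099319796
side [ 0.10314462 -1.22251235  0.87963403] [ 0.30938879  0.81636921 -0.48766781] 491.8151342459872
{'fx': 280.75982322714316, 'fy': 280.75982322714316, 'cx': 256.4169285879667, 'cy': 193.73877250673343, 'distortion': array([-0.00917285,  0.        ,  0.        ,  0.        ,  0.        ]), 'hand_eye': array([[-1.09731199e-03, -9.64627839e-01, -2.63613216e-01,
         6.70071916e-02],
       [ 9.99999287e-01, -9.34246744e-04, -7.43933842e-04,
        -4.19438112e-04],
       [ 4.71339505e-04, -2.63613845e-01,  9.64628176e-01,
         3.09084645e-02],
       [ 0.00000000e+00,  0.00000000e+00,  0.00000000e+00,
         1.00000000e+00]])}
```

View pics/top0.png

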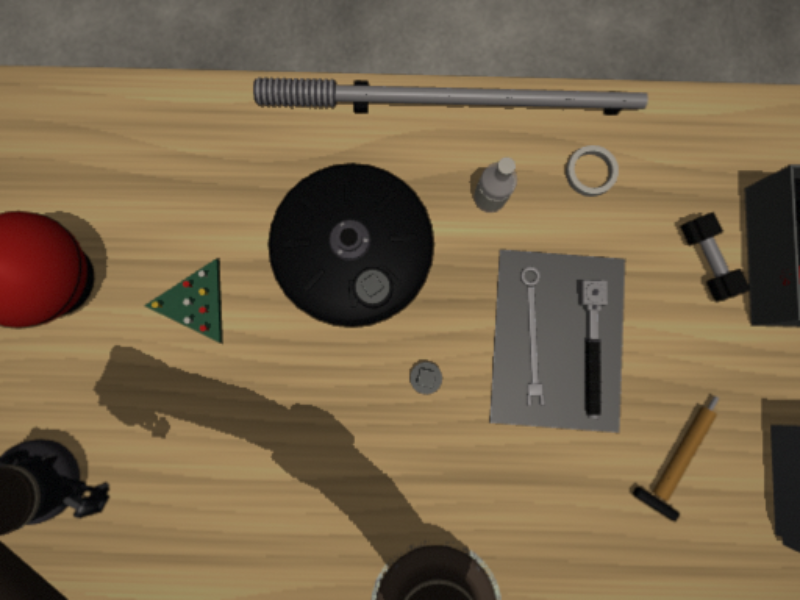

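View pics/side0.png

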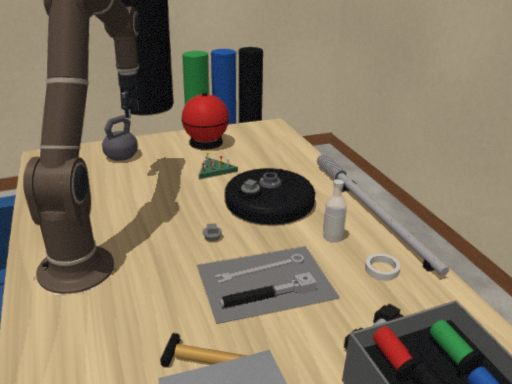

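The top view shows the wrench head at about (595,293), its black grip centred near (593,378), the plug at (373,287), the mast at (349,238), the spare plug at (426,377) and the mat corners at (500,250), (625,259), (620,432) and (490,422). These are pixels at 1.5625x scale.

```bash
python3 - <<'E'
from h import *
f=1/1.5625
def c(u,v,z,n): print(n,cast('top',[[u*f,v*f]],z)[0].round(4))
i=cv2.imread('top0.png')
c(373,286,.119,'plug');c(350,238,.106,'mast');c(595,292,.034,'head');c(593,343,.03,'grip front');c(593,413,.03,'grip back');c(426,377,.044,'spare')
for a in((500,250),(625,259),(620,432),(490,422)):c(*a,.004,'mat')
c(531,276,.01,'ring');c(536,395,.01,'open');c(490,205,0,'bottle')
# grip mask
g=cv2.cvtColor(i,cv2.COLOR_BGR2GRAY)
m=np.zeros_like(g);m[205:280,365:395]=(g[205:280,365:395]<45)
n,l,s,ce=cv2.connectedComponentsWithStats(m);k=1+np.argmax(s[1:,4]);pts=np.argwhere(l==k)[:,::-1].astype(np.float32)
print(s[k],cv2.minAreaRect(pts))
W=cast('top',pts,.03)[:,:2];print(W.mean(0),W.min(0),W.max(0));vx=cv2.fitLine(W.astype(np.float32),cv2.DIST_L2,0,.01,.01).ravel();print(vx)
E
```

```text
plug [0.5823 0.1292 0.119 ]
mast [0.6708 0.1743 0.106 ]
head [ 0.5926 -0.2932  0.034 ]
grip front [ 0.495  -0.2895  0.03  ]
grip back [ 0.3635 -0.2881  0.03  ]
spare [0.423  0.0282 0.044 ]
mat [ 0.6754 -0.115   0.004 ]
mat [ 0.6639 -0.363   0.004 ]
mat [ 0.3272 -0.3476  0.004 ]
mat [ 0.34  -0.098  0.004]
ring [ 0.6241 -0.1752  0.01  ]
open [ 0.3936 -0.185   0.01  ]
bottle [ 0.7674 -0.095   0.    ]
[374 205  10  61 489] ((378.5, 235.0), (60.0, 9.0), 90.0)
[ 0.43546592 -0.28543018] [ 0.36128966 -0.29987954] [ 0.53810505 -0.27187132]
[ 0.9999456   0.01043468  0.4354659  -0.28543016]
```

Emit:
move_arm:
  deltas:
    - {"delta_pos": [-2.7, -3.4, 0.3], "twist": [0, 0, 7.8]}
    - {"delta_pos": [-5.5, -6.9, 0.6], "twist": [0, 0, 15.6]}
    - {"delta_pos": [-8.2, -10.3, 0.9], "twist": [0, 0, 23.4]}
    - {"delta_pos": [-11, -13.7, 1.2], "twist": [0, 0, 31.2]}
    - {"delta_pos": [-13.7, -17.1, 1.5], "twist": [0, 0, 39]}
    - {"delta_pos": [-16.5, -20.5, 1.8], "twist": [0, 0, 46.8]}
    - {"delta_pos": [-19.2, -24, 2], "twist": [0, 0, 54.6]}
    - {"delta_pos": [-22, -27.4, 2.2], "twist": [0, 0, 62.4]}
    - {"delta_pos": [-24.7, -30.8, 2.4], "twist": [0, 0, 70.2]}
    - {"delta_pos": [-27.5, -34.2, 2.5], "twist": [0, 0, 78]}

```text
clock: 1.1
eef_pos: [0.3696, 0.1361, 0.3795]
tool_rot: [[0.236, 0.972, -0.0], [0.972, -0.236, 0.0], [0.0, -0.0, -1.0]]
ft_force: [1.1, 0.1, 0.2]
grip_width: 0.0852
grasp_force: 0.0
```

```bash
cat >> h.py <<'E'
from scipy.spatial.transform import Rotation as Ro
def go(x,y,z,yaw,s=None):
    "delta (cm, deg) in tool axes to TCP xyz with tool x at yaw deg, tool down"
    s=s or r.state();R=np.array(s['tool_rot']);a=np.radians(yaw)
    T=np.array([[np.cos(a),np.sin(a),0],[np.sin(a),-np.cos(a),0],[0,0,-1]])
    print('at',np.round(s['eef_pos'],4),'yaw',round(np.degrees(np.arctan2(R[1,0],R[0,0])),2),'F',np.round(s['ft_force'],1),'t',s['clock'],'j',np.round(s['joints'],0))
    print('dpos',(R.T@(np.array([x,y,z])-s['eef_pos'])*100).round(2),'twist',np.degrees(Ro.from_matrix(R.T@T).as_rotvec()).round(2))
E
python3 -c "
from h import *
go(.46,-.29,.35,-1.3)"
```

```text
at [0.3696 0.1361 0.3795] yaw 76.33 F [1.1 0.1 0.2] t 1.1 j [-49.   1.  22. 124.  -1.  55. -40.]
dpos [-39.26  18.86   2.94] twist [-2.000e-02 -0.000e+00  7.763e+01]
```

Emit:
move_arm:
  deltas:
    - {"delta_pos": [-3.9, 1.9, 0.3], "twist": [0, 0, 7.8]}
    - {"delta_pos": [-7.8, 3.8, 0.6], "twist": [0, 0, 15.6]}
    - {"delta_pos": [-11.8, 5.7, 0.9], "twist": [0, 0, 23.3]}
    - {"delta_pos": [-15.7, 7.5, 1.2], "twist": [0, 0, 31]}
    - {"delta_pos": [-19.6, 9.4, 1.5], "twist": [0, 0, 38.8]}
    - {"delta_pos": [-23.6, 11.3, 1.8], "twist": [0, 0, 46.6]}
    - {"delta_pos": [-27.5, 13.2, 2.1], "twist": [0, 0, 54.3]}
    - {"delta_pos": [-31.4, 15, 2.4], "twist": [0, 0, 62]}
    - {"delta_pos": [-39.3, 18.9, 2.9], "twist": [0, 0, 77.6]}
    - {"delta_pos": [-39.3, 18.9, 2.9], "twist": [0, 0, 77.6]}

```text
clock: 2.1
eef_pos: [0.4628, -0.2907, 0.3504]
tool_rot: [[1.0, -0.023, -0.0], [-0.023, -1.0, -0.001], [-0.0, 0.001, -1.0]]
ft_force: [0.3, -0.0, 0.2]
grip_width: 0.0852
grasp_force: 0.0
```

```bash
python3 -c "
from h import *
s=r.state()
i=r.get_image('wrist')[:,:,::-1];cv2.imwrite('pics/w1.png',i);import pickle;pickle.dump(s,open('w1.pkl','wb'))
go(.473,-.29,.178,-1.3,s)"
```

```text
at [ 0.4628 -0.2907  0.3504] yaw -1.34 F [ 0.3 -0.   0.2] t 2.1 j [-10.  25.  48. 108. -22.  57. -43.]
dpos [ 1.02 -0.11 17.24] twist [ 0.05  0.   -0.04]
```

View pics/w1.png

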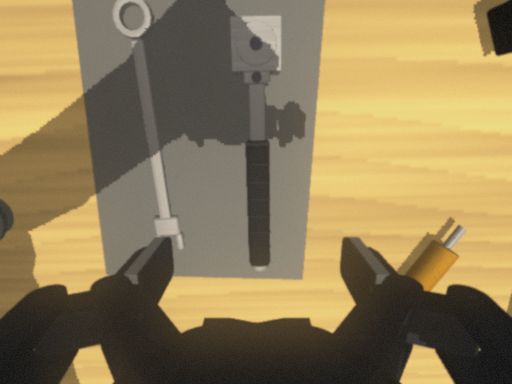

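The wrist view shows the wrench head top centred at (256,43), and the grip running from (258,142) to (259,265) right between the fingers. The spanner is clear to the left.

```bash
python3 - <<'E'
from h import *
import pickle
s=pickle.load(open('w1.pkl','rb'))
a=cast('wrist',[[256.5,43.5],[257.5,142],[259.5,264]],.032,s);print(a.round(4))
d=a[0]-a[2];print(np.degrees(np.arctan2(d[1],d[0])), a[0]-d/np.linalg.norm(d)*.12)
# mat corners top
print(cast('wrist',[[107,276],[302,278],[324,0]],.004,s).round(4))
E
```

```text
[[ 0.5948 -0.2945  0.032 ]
 [ 0.5044 -0.2933  0.032 ]
 [ 0.367  -0.2924  0.032 ]]
-0.5334446847651322 [ 0.47476342 -0.29340246  0.032     ]
[[ 0.3387 -0.0981  0.004 ]
 [ 0.3299 -0.346   0.004 ]
 [ 0.6385 -0.362   0.004 ]]
```

Emit:
move_arm:
  deltas:
    - {"delta_pos": [1.2, 0.22, 3], "twist": [0, 0, -0.7]}
    - {"delta_pos": [1.2, 0.22, 6], "twist": [0, 0, -0.7]}
    - {"delta_pos": [1.2, 0.22, 9], "twist": [0, 0, -0.7]}
    - {"delta_pos": [1.2, 0.22, 11.5], "twist": [0, 0, -0.7]}
    - {"delta_pos": [1.2, 0.22, 13.5], "twist": [0, 0, -0.7]}
    - {"delta_pos": [1.2, 0.22, 15], "twist": [0, 0, -0.7]}
    - {"delta_pos": [1.2, 0.22, 16.2], "twist": [0, 0, -0.7]}
    - {"delta_pos": [1.2, 0.22, 17], "twist": [0, 0, -0.7]}
    - {"delta_pos": [1.2, 0.22, 17.3], "twist": [0, 0, -0.7]}
    - {"delta_pos": [1.2, 0.22, 17.3], "twist": [0, 0, -0.7]}

```text
clock: 3.15
eef_pos: [0.4748, -0.2907, 0.1778]
tool_rot: [[1.0, -0.005, 0.0], [-0.005, -1.0, -0.0], [0.0, 0.0, -1.0]]
ft_force: [-0.5, 0.2, -0.6]
grip_width: 0.0854
grasp_force: 0.0
```

Emit:
move_arm:
  deltas:
    - {"delta_pos": [0, 0, 0], "twist": [0, 0, 0]}
    - {"delta_pos": [0, 0, 0], "twist": [0, 0, 0]}
    - {"delta_pos": [0, 0, 0], "twist": [0, 0, 0]}
    - {"delta_pos": [0, 0, 0], "twist": [0, 0, 0]}
    - {"delta_pos": [0, 0, 0], "twist": [0, 0, 0]}
    - {"delta_pos": [0, 0, 0], "twist": [0, 0, 0]}
    - {"delta_pos": [0, 0, 0], "twist": [0, 0, 0]}
    - {"delta_pos": [0, 0, 0], "twist": [0, 0, 0]}
  jaw: -1

```text
clock: 3.95
eef_pos: [0.4749, -0.2909, 0.1782]
tool_rot: [[1.0, -0.005, 0.001], [-0.005, -1.0, -0.001], [0.001, 0.001, -1.0]]
ft_force: [-0.1, -0.7, 5.8]
grip_width: 0.0228
grasp_force: 60.1
```

Emit:
move_arm:
  deltas:
    - {"delta_pos": [0, 0, -1], "twist": [0, 0, 0]}
    - {"delta_pos": [0, 0, -3], "twist": [0, 0, 0]}
    - {"delta_pos": [0, 0, -6], "twist": [0, 0, 0]}
    - {"delta_pos": [0, 0, -9], "twist": [0, 0, 0]}
    - {"delta_pos": [0, 0, -12], "twist": [0, 0, 0]}
    - {"delta_pos": [0, 0, -15], "twist": [0, 0, 0]}
    - {"delta_pos": [0, -1, -17], "twist": [0, 0, 0]}
    - {"delta_pos": [0.3, -3, -18], "twist": [0, 0, 0]}
    - {"delta_pos": [0.6, -6, -18.2], "twist": [0, 0, 0]}
    - {"delta_pos": [0.9, -9, -18.2], "twist": [0, 0, 0]}

```text
clock: 4.95
eef_pos: [0.4836, -0.1999, 0.3602]
tool_rot: [[1.0, -0.006, -0.0], [-0.006, -1.0, 0.001], [-0.0, -0.001, -1.0]]
ft_force: [-0.3, 0.4, -3.8]
grip_width: 0.023
grasp_force: 59.2
```

Emit:
move_arm:
  deltas:
    - {"delta_pos": [0.2, -3, 0], "twist": [0, 0, 0]}
    - {"delta_pos": [0.4, -6, 0], "twist": [0, 0, 0]}
    - {"delta_pos": [0.6, -9, 0], "twist": [0, 0, 0]}
    - {"delta_pos": [0.8, -12, 0], "twist": [0, 0, 0]}
    - {"delta_pos": [1, -15, 0], "twist": [0, 0, 0]}
    - {"delta_pos": [1, -18, 0], "twist": [0, 0, 0]}
    - {"delta_pos": [1, -21, 0], "twist": [0, 0, 0]}
    - {"delta_pos": [1, -24, 0], "twist": [0, 0, 0]}
    - {"delta_pos": [1, -25, 0], "twist": [0, 0, 0]}
    - {"delta_pos": [1, -25, 0], "twist": [0, 0, 0]}

```text
clock: 5.95
eef_pos: [0.4949, 0.051, 0.3595]
tool_rot: [[1.0, -0.001, -0.001], [-0.001, -1.0, 0.0], [-0.001, -0.0, -1.0]]
ft_force: [0.4, -1.2, -4.2]
grip_width: 0.0226
grasp_force: 59.2
```

```bash
python3 -c "
from h import *
s=r.state()
i=r.get_image('wrist')[:,:,::-1];cv2.imwrite('pics/w2.png',i);import pickle;pickle.dump(s,open('w2.pkl','wb'))
go(.473,-.29,.178,-1.3,s);print(s['grasp_force'])"
```

```text
at [0.4949 0.051  0.3595] yaw -0.08 F [ 0.4 -1.2 -4.2] t 5.95 j [-51.  18.  48. 114. -16.  55. -84.]
dpos [-2.11 34.1  18.15] twist [-0.01  0.07  1.22]
59.243799448013306
```

View pics/w2.png

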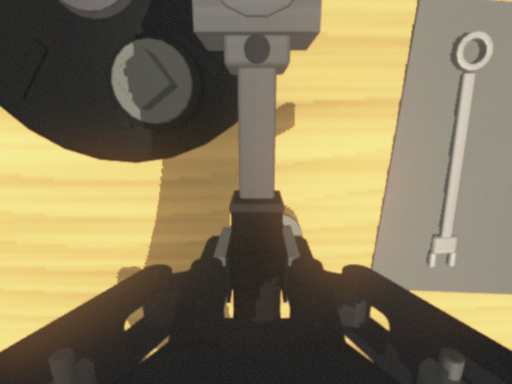

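The plug's flange is at about (152,82), with its square head visible but faint. The wrench hangs straight in the hand, with the head at about (257,15). I'll enlarge the plug.

```bash
python3 -c "
from h import *
i=cv2.imread('pics/w2.png')[30:130,95:215];g=cv2.cvtColor(i,cv2.COLOR_BGR2GRAY)
g=cv2.createCLAHE(4,(3,3)).apply(g)
cv2.imwrite('pics/c2.png',cv2.resize(g,None,fx=5,fy=5,interpolation=cv2.INTER_CUBIC))"
```

```text
(no output)
```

View pics/c2.png

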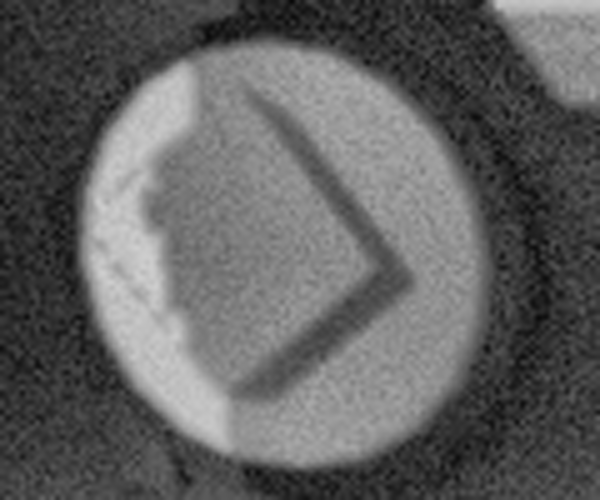

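In the crop, the head's top-face corners are at about (245,85), (378,265) and (232,388). Base corners are at about (413,280) and (265,400), and the flange ellipse spans x 82–490 and y 40–468.

```bash
python3 - <<'E'
from h import *
import pickle
s=pickle.load(open('w2.pkl','rb'))
o=lambda L:(np.array(L)+.5)/5-.5+[95,30]
A,B,C=cast('wrist',o([[245,85],[378,265],[232,388]]),.119,s)[:,:2]
B2,C2=cast('wrist',o([[413,280],[265,400]]),.099,s)[:,:2]
an=lambda d:(np.degrees(np.arctan2(d[1],d[0])), np.linalg.norm(d))
print(A,B,C,an(A-B),an(C-B),(A+C)/2,B2,C2,an(C2-B2))
# flange ellipse by threshold
i=cv2.GaussianBlur(cv2.imread('pics/w2.png',0),(3,3),0);m=(i[30:130,95:200]>55).astype(np.uint8)
m=cv2.morphologyEx(m,cv2.MORPH_CLOSE,np.ones((9,9)))
c=max(cv2.findContours(m,0,cv2.CHAIN_APPROX_NONE)[0],key=cv2.contourArea);h=cv2.convexHull(c)
e=cv2.fitEllipse(c);print(e)
W=cast('wrist',c.reshape(-1,2)+[95,30],.099,s)[:,:2].astype(np.float32);print(cv2.minEnclosingCircle(W),cv2.fitEllipse(W))
hd=cast('wrist',[[257,13]],.217,s);print('head',hd)
E
```

```text
[0.60729264 0.1269793 ] [0.58429006 0.1107731 ] [0.56791153 0.13305415] (np.float64(35.16616595544907), np.float64(0.028138224436597453)) (np.float64(126.31916009601407), np.float64(0.02765323706968728)) [0.58760209 0.13001673] [0.58427836 0.11132048] [0.56669288 0.13593831] (np.float64(125.53970328238903), np.float64(0.030253709176852366))
((55.56930160522461, 51.24687194824219), (79.64156341552734, 88.36243438720703), 157.39224243164062)
((0.5839420557022095, 0.13264884054660797), 0.034259531646966934) ((0.586349368095398, 0.13157746195793152), (0.06148268282413483, 0.06316547095775604), 55.82362365722656)
head [[0.59644722 0.05022898 0.217     ]]
```

```bash
python3 - <<'E'
from h import *
import pickle
s=pickle.load(open('w2.pkl','rb'))
print(cast('wrist',[[257,48]],.209,s),cast('wrist',[[257,48]],.215,s))
go(.4896,.0615,.310,35.5)
E
```

```text
[[0.58694817 0.05023382 0.209     ]] [[0.58567201 0.05024738 0.215     ]]
at [0.4949 0.0493 0.3596] yaw -0.21 F [-0.4 -0.6 -4.1] t 6.0 j [-50.  18.  48. 114. -16.  55. -84.]
dpos [-0.53 -1.22  4.96] twist [ 1.000e-02  5.000e-02 -3.571e+01]
```

Emit:
move_arm:
  deltas:
    - {"delta_pos": [-0.1, -0.2, 0], "twist": [0, 0, -5]}
    - {"delta_pos": [-0.2, -0.4, 0], "twist": [0, 0, -10]}
    - {"delta_pos": [-0.3, -0.7, 0.5], "twist": [0, 0, -16]}
    - {"delta_pos": [-0.4, -1, 1.5], "twist": [0, 0, -22]}
    - {"delta_pos": [-0.5, -1.2, 2.5], "twist": [0, 0, -28]}
    - {"delta_pos": [-0.5, -1.2, 3.5], "twist": [0, 0, -33]}
    - {"delta_pos": [-0.5, -1.2, 4.5], "twist": [0, 0, -35.7]}
    - {"delta_pos": [-0.5, -1.2, 5], "twist": [0, 0, -35.7]}
    - {"delta_pos": [-0.5, -1.2, 5], "twist": [0, 0, -35.7]}
    - {"delta_pos": [-0.5, -1.2, 5], "twist": [0, 0, -35.7]}

```text
clock: 7.0
eef_pos: [0.4905, 0.0605, 0.31]
tool_rot: [[0.816, 0.578, 0.0], [0.578, -0.816, -0.0], [0.0, 0.0, -1.0]]
ft_force: [0.9, 1.0, -3.7]
grip_width: 0.0231
grasp_force: 59.2
```

```bash
python3 - <<'E'
from h import *
s=r.state()
i=r.get_image('wrist')[:,:,::-1];j=r.get_image('side')[:,:,::-1]
a=cv2.resize(i,None,fx=1,fy=1);b=cv2.resize(j[130:230,200:300],(384,384),interpolation=cv2.INTER_CUBIC)
cv2.imwrite('pics/w3.png',cv2.resize(np.hstack([a,b]),(800,343)))
go(.4896,.0615,.273,35.5,s)
E
```

```text
at [0.4905 0.0605 0.31  ] yaw 35.28 F [ 0.9  1.  -3.7] t 7.0 j [-43.  20.  38. 117. -16.  48. -51.]
dpos [-0.02 -0.14  3.7 ] twist [ 0.02 -0.   -0.22]
```

View pics/w3.png

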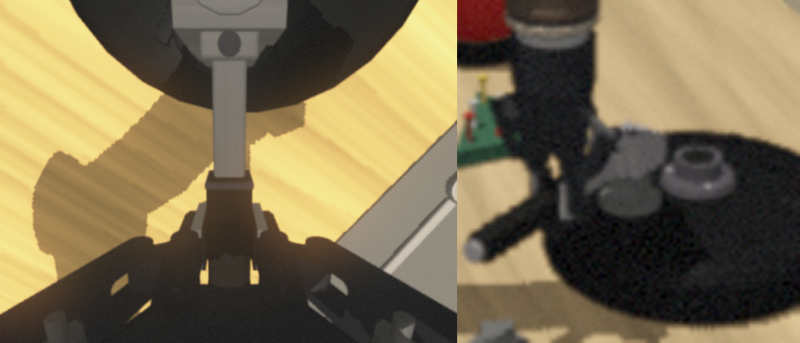

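The wrench hangs level above the plug, and the head hides the plug in the wrist view at about (230,10). The side crop shows the head just above the plug at (635,150–200). I'll lower it slowly.

Emit:
move_arm:
  deltas:
    - {"delta_pos": [0, -0.1, 0.7], "twist": [0, 0, 0]}
    - {"delta_pos": [0, -0.1, 1.4], "twist": [0, 0, 0]}
    - {"delta_pos": [0, -0.1, 1.8], "twist": [0, 0, 0]}
    - {"delta_pos": [0, -0.1, 2.1], "twist": [0, 0, 0]}
    - {"delta_pos": [0, -0.1, 2.3], "twist": [0, 0, 0]}
    - {"delta_pos": [0, -0.1, 2.5], "twist": [0, 0, 0]}
    - {"delta_pos": [0, -0.1, 2.5], "twist": [0, 0, 0]}

```text
clock: 7.8
eef_pos: [0.4898, 0.0621, 0.2845]
tool_rot: [[0.815, 0.58, -0.0], [0.58, -0.815, -0.0], [-0.0, -0.0, -1.0]]
ft_force: [-0.1, 0.5, -3.5]
grip_width: 0.0233
grasp_force: 59.3
```

Emit:
move_arm:
  deltas:
    - {"delta_pos": [0, 0, 0.3], "twist": [0, 0, 0]}
    - {"delta_pos": [0, 0, 0.6], "twist": [0, 0, 0]}
    - {"delta_pos": [0, 0, 0.8], "twist": [0, 0, 0]}
    - {"delta_pos": [0, 0, 1], "twist": [0, 0, 0]}
    - {"delta_pos": [0, 0, 1.1], "twist": [0, 0, 0]}
    - {"delta_pos": [0, 0, 1.1], "twist": [0, 0, 0]}

```text
clock: 8.4
eef_pos: [0.4898, 0.0622, 0.2736]
tool_rot: [[0.815, 0.58, -0.0], [0.58, -0.815, -0.0], [-0.0, -0.0, -1.0]]
ft_force: [0.3, -0.2, -3.4]
grip_width: 0.0229
grasp_force: 59.3
```

Emit:
move_arm:
  deltas:
    - {"delta_pos": [0, 0, 0.1], "twist": [0, 0, 0]}
    - {"delta_pos": [0, 0, 0.2], "twist": [0, 0, 0]}
    - {"delta_pos": [0, 0, 0.2], "twist": [0, 0, 0]}

```text
clock: 8.7
eef_pos: [0.4898, 0.062, 0.272]
tool_rot: [[0.815, 0.579, 0.0], [0.579, -0.815, 0.0], [0.0, -0.0, -1.0]]
ft_force: [-4.5, -0.8, 4.4]
grip_width: 0.0231
grasp_force: 60.4
```

Emit:
move_arm:
  deltas:
    - {"delta_pos": [0.01, -0.21, 0], "twist": [0, 0, 1]}
    - {"delta_pos": [0.01, -0.42, 0], "twist": [0, 0, 2]}
    - {"delta_pos": [0.02, -0.63, 0], "twist": [0, 0, 3]}
    - {"delta_pos": [0.03, -0.84, 0], "twist": [0, 0, 4]}
    - {"delta_pos": [0.05, -1.04, 0], "twist": [0, 0, 5]}
    - {"delta_pos": [0.07, -1.25, 0], "twist": [0, 0, 6]}
    - {"delta_pos": [0.07, -1.25, 0], "twist": [0, 0, 6]}

```text
clock: 9.4
eef_pos: [0.4829, 0.0729, 0.2716]
tool_rot: [[0.871, 0.491, -0.0], [0.491, -0.871, -0.0], [-0.0, 0.0, -1.0]]
ft_force: [-1.4, -2.8, 3.1]
grip_width: 0.0229
grasp_force: 60.3
```

```bash
python3 -c "
from h import *
s=r.state();print(s['ft_torque']);go(.5,.1,.272,27,s)"
```

```text
[-0.24615678 -0.14254076 -0.07834566]
at [0.4829 0.0729 0.2716] yaw 29.39 F [-1.4 -2.8  3.1] t 9.4 j [-44.  23.  37. 120. -20.  43. -54.]
dpos [ 2.82 -1.52 -0.04] twist [0.   0.02 2.39]
```

Emit:
move_arm:
  deltas:
    - {"delta_pos": [0.01, -0.21, 0], "twist": [0, 0, 1]}
    - {"delta_pos": [0.01, -0.42, 0], "twist": [0, 0, 2]}
    - {"delta_pos": [0.02, -0.63, 0], "twist": [0, 0, 3]}
    - {"delta_pos": [0.03, -0.84, 0], "twist": [0, 0, 4]}
    - {"delta_pos": [0.03, -0.84, 0], "twist": [0, 0, 4]}

```text
clock: 9.9
eef_pos: [0.479, 0.0804, 0.2716]
tool_rot: [[0.904, 0.429, -0.0], [0.429, -0.904, 0.0], [-0.0, -0.0, -1.0]]
ft_force: [-2.3, -2.5, 3.7]
grip_width: 0.0232
grasp_force: 60.3
```

```bash
python3 -c "
from h import *
s=r.state();print(s['ft_torque']);go(.5,.1,.272,27,s)"
```

```text
[-0.39671794 -0.08736122 -0.1323755 ]
at [0.479  0.0804 0.2716] yaw 25.38 F [-2.3 -2.5  3.7] t 9.9 j [-46.  23.  38. 120. -21.  43. -59.]
dpos [ 2.73 -0.87 -0.04] twist [-0.01  0.02 -1.62]
```

Emit:
move_arm:
  deltas:
    - {"delta_pos": [0.01, -0.21, 0], "twist": [0, 0, 1]}
    - {"delta_pos": [0.01, -0.42, 0], "twist": [0, 0, 2]}
    - {"delta_pos": [0.01, -0.42, 0], "twist": [0, 0, 2]}

```text
clock: 10.2
eef_pos: [0.4774, 0.0843, 0.2716]
tool_rot: [[0.918, 0.397, -0.0], [0.397, -0.918, 0.0], [-0.0, -0.0, -1.0]]
ft_force: [-2.2, -3.1, 4.2]
grip_width: 0.0228
grasp_force: 60.3
```

Emit:
move_arm:
  deltas:
    - {"delta_pos": [0.01, -0.21, 0], "twist": [0, 0, 1]}
    - {"delta_pos": [0.01, -0.42, 0], "twist": [0, 0, 2]}
    - {"delta_pos": [0.01, -0.42, 0], "twist": [0, 0, 2]}

```text
clock: 10.5
eef_pos: [0.4758, 0.0882, 0.2716]
tool_rot: [[0.931, 0.364, -0.0], [0.364, -0.931, 0.0], [-0.0, -0.0, -1.0]]
ft_force: [-3.2, -4.1, 2.9]
grip_width: 0.0227
grasp_force: 60.3
```

Emit:
move_arm:
  deltas:
    - {"delta_pos": [0.01, -0.21, 0], "twist": [0, 0, 1]}
    - {"delta_pos": [0.01, -0.21, 0], "twist": [0, 0, 1]}

```text
clock: 10.7
eef_pos: [0.4751, 0.0901, 0.2716]
tool_rot: [[0.937, 0.348, -0.001], [0.348, -0.937, -0.0], [-0.001, -0.0, -1.0]]
ft_force: [-4.5, -3.6, 4.6]
grip_width: 0.0231
grasp_force: 60.3
```

Emit:
move_arm:
  deltas:
    - {"delta_pos": [0.01, -0.21, 0], "twist": [0, 0, 1]}
    - {"delta_pos": [0.01, -0.21, 0], "twist": [0, 0, 1]}

```text
clock: 10.9
eef_pos: [0.4744, 0.092, 0.2716]
tool_rot: [[0.943, 0.332, -0.001], [0.332, -0.943, 0.0], [-0.001, -0.0, -1.0]]
ft_force: [-3.4, -3.4, 5.6]
grip_width: 0.0228
grasp_force: 60.4
```

```bash
cat >> h.py <<'E'
def f():
    s=r.state();R=np.array(s['tool_rot']);print('Ftool',(R.T@s['ft_force']).round(1),'Mtool',(R.T@s['ft_torque']).round(2),'yaw',np.degrees(np.arctan2(R[1,0],R[0,0])).round(2),np.round(s['eef_pos'],4),s['clock'],s['grasp_force'])
E
python3 -c "
from h import *
f()"
```

```text
Ftool [-4.3  2.1 -5.6] Mtool [-0.42 -0.39  0.1 ] yaw 19.39 [0.4744 0.092  0.2716] 10.9 60.35657823085785
```

Emit:
move_arm:
  deltas:
    - {"delta_pos": [-0.02, -0.21, 0], "twist": [0, 0, 1]}
    - {"delta_pos": [-0.02, -0.21, 0], "twist": [0, 0, 1]}

```text
clock: 11.1
eef_pos: [0.4736, 0.094, 0.2716]
tool_rot: [[0.949, 0.316, -0.0], [0.316, -0.949, 0.0], [-0.0, -0.0, -1.0]]
ft_force: [-3.3, -2.6, 4.2]
grip_width: 0.0231
grasp_force: 60.3
```

Emit:
move_arm:
  deltas:
    - {"delta_pos": [-0.02, -0.21, 0], "twist": [0, 0, 1]}
    - {"delta_pos": [-0.02, -0.21, 0], "twist": [0, 0, 1]}

```text
clock: 11.3
eef_pos: [0.4729, 0.096, 0.2717]
tool_rot: [[0.954, 0.299, 0.0], [0.299, -0.954, 0.0], [0.0, -0.0, -1.0]]
ft_force: [-3.5, -2.9, 2.9]
grip_width: 0.023
grasp_force: 60.2
```

```bash
python3 -c "
from h import *
f()"
```

```text
Ftool [-4.2  1.7 -2.9] Mtool [-0.45 -0.19  0.07] yaw 17.39 [0.4729 0.096  0.2717] 11.3 60.19061028957367
```

Emit:
move_arm:
  deltas:
    - {"delta_pos": [-0.02, -0.21, 0], "twist": [0, 0, 1]}
    - {"delta_pos": [-0.03, -0.42, 0], "twist": [0, 0, 2]}
    - {"delta_pos": [-0.03, -0.42, 0], "twist": [0, 0, 2]}

```text
clock: 11.6
eef_pos: [0.4716, 0.1001, 0.2718]
tool_rot: [[0.964, 0.265, 0.001], [0.265, -0.964, 0.0], [0.001, 0.0, -1.0]]
ft_force: [0.3, -2.3, 1.5]
grip_width: 0.0231
grasp_force: 60.0
```

```bash
python3 -c "
from h import *
f()"
```

```text
Ftool [-0.3  2.3 -1.5] Mtool [-0.52  0.19  0.16] yaw 15.38 [0.4716 0.1001 0.2718] 11.6 60.03790318965912
```

Emit:
move_arm:
  deltas:
    - {"delta_pos": [-0.02, -0.21, 0], "twist": [0, 0, 1]}
    - {"delta_pos": [-0.02, -0.21, 0], "twist": [0, 0, 1]}

```text
clock: 11.8
eef_pos: [0.471, 0.1021, 0.2718]
tool_rot: [[0.969, 0.249, 0.001], [0.249, -0.969, 0.0], [0.001, 0.0, -1.0]]
ft_force: [1.4, -2.2, -0.1]
grip_width: 0.0231
grasp_force: 59.9
```

```bash
python3 -c "
from h import *
f()
i=r.get_image('wrist')[:,:,::-1];cv2.imwrite('pics/w4.png',i);f()"
```

```text
Ftool [0.8 2.5 0.1] Mtool [-0.46  0.55  0.09] yaw 14.39 [0.471  0.1021 0.2718] 11.8 59.91624176502228
Ftool [ 1.7  2.4 -1.4] Mtool [-0.4   0.65  0.1 ] yaw 14.43 [0.471  0.102  0.2718] 11.85 59.91133511066437
```

View pics/w4.png

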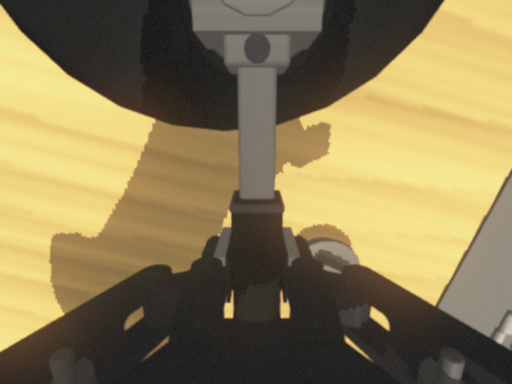

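The neck is straight: head at (258,15), stem at (257,130) and handle in line, so the plug is still turning under the stiff 0.35 N m.

Emit:
move_arm:
  deltas:
    - {"delta_pos": [0.03, -0.21, 0.03], "twist": [0, 0, 1]}
    - {"delta_pos": [0.04, -0.42, 0.05], "twist": [0, 0, 2]}
    - {"delta_pos": [0.04, -0.42, 0.05], "twist": [0, 0, 2]}

```text
clock: 12.15
eef_pos: [0.4701, 0.106, 0.2713]
tool_rot: [[0.977, 0.214, 0.0], [0.214, -0.977, 0.0], [0.0, 0.0, -1.0]]
ft_force: [0.3, -2.5, 4.8]
grip_width: 0.023
grasp_force: 60.4
```

```bash
python3 -c "
from h import *
f()"
```

```text
Ftool [-0.3  2.5 -4.8] Mtool [-0.47  0.55  0.01] yaw 12.38 [0.4701 0.106  0.2713] 12.15 60.42853116989136
```

Emit:
move_arm:
  deltas:
    - {"delta_pos": [0.01, -0.21, 0], "twist": [0, 0, 1]}
    - {"delta_pos": [0.01, -0.21, 0], "twist": [0, 0, 1]}

```text
clock: 12.35
eef_pos: [0.4697, 0.1078, 0.2713]
tool_rot: [[0.98, 0.198, 0.001], [0.198, -0.98, -0.001], [0.0, 0.001, -1.0]]
ft_force: [1.0, -4.0, 4.6]
grip_width: 0.0229
grasp_force: 60.5
```

```bash
python3 -c "
from h import *
f()"
```

```text
Ftool [ 0.2  4.1 -4.6] Mtool [-1.    0.55 -0.36] yaw 11.41 [0.4697 0.1078 0.2713] 12.35 60.48105239868164
```

Force and moment are rising, with about 0.74 of the 1.2 N m at the pivot, so the plug is home. I'll pull on about the neck pivot.

Emit:
move_arm:
  deltas:
    - {"delta_pos": [0.01, -0.17, 0], "twist": [0, 0, 1]}
    - {"delta_pos": [0.01, -0.17, 0], "twist": [0, 0, 1]}

```text
clock: 12.55
eef_pos: [0.4695, 0.1093, 0.2713]
tool_rot: [[0.983, 0.181, 0.0], [0.181, -0.983, -0.001], [0.0, 0.001, -1.0]]
ft_force: [1.2, -5.5, 4.9]
grip_width: 0.0232
grasp_force: 60.6
```

```bash
python3 -c "
from h import *
f()"
```

```text
Ftool [ 0.2  5.6 -4.9] Mtool [-1.34  0.59 -0.66] yaw 10.43 [0.4695 0.1093 0.2713] 12.55 60.63497543334961
```

Emit:
move_arm:
  deltas:
    - {"delta_pos": [0.01, -0.17, 0], "twist": [0, 0, 1]}
    - {"delta_pos": [0.01, -0.17, 0], "twist": [0, 0, 1]}

```text
clock: 12.75
eef_pos: [0.4692, 0.1109, 0.2712]
tool_rot: [[0.987, 0.164, 0.0], [0.164, -0.987, -0.001], [0.0, 0.001, -1.0]]
ft_force: [0.3, -6.1, 5.2]
grip_width: 0.0229
grasp_force: 60.7
```

```bash
python3 -c "
from h import *
f()"
```

```text
Ftool [-0.7  6.1 -5.2] Mtool [-1.31  0.5  -0.67] yaw 9.42 [0.4692 0.1109 0.2712] 12.75 60.668781995773315
```

The moment has levelled at about 1.2 N m, so the neck is giving way from yaw about 10.4°. I'll go about 2.7° further and hold.

Emit:
move_arm:
  deltas:
    - {"delta_pos": [0.01, -0.16, 0], "twist": [0, 0, 1]}
    - {"delta_pos": [0.02, -0.32, 0], "twist": [0, 0, 2]}
    - {"delta_pos": [0.02, -0.43, 0], "twist": [0, 0, 2.7]}
    - {"delta_pos": [0.02, -0.43, 0], "twist": [0, 0, 2.7]}
    - {"delta_pos": [0.02, -0.43, 0], "twist": [0, 0, 2.7]}

```text
clock: 13.25
eef_pos: [0.4686, 0.115, 0.2712]
tool_rot: [[0.993, 0.118, 0.0], [0.118, -0.993, -0.001], [-0.0, 0.001, -1.0]]
ft_force: [0.1, -5.9, 5.6]
grip_width: 0.0233
grasp_force: 60.7
```

```bash
python3 -c "
from h import *
f()
i=r.get_image('wrist')[:,:,::-1];cv2.imwrite('pics/w5.png',i);f()"
```

```text
Ftool [-0.6  5.9 -5.6] Mtool [-1.27  0.57 -0.69] yaw 6.76 [0.4686 0.115  0.2712] 13.25 60.721410512924194
Ftool [-0.7  5.4 -4.4] Mtool [-1.26  0.59 -0.69] yaw 6.75 [0.4686 0.115  0.2712] 13.3 60.72132468223572
```

View pics/w5.png

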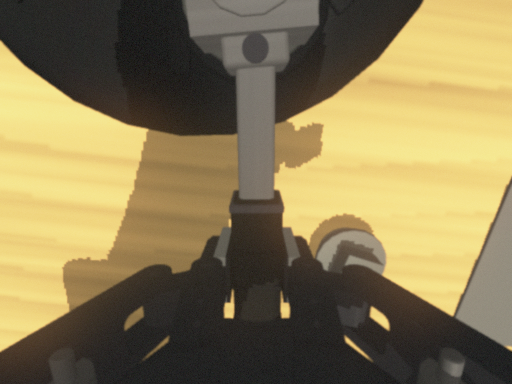

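The head's lower edge now tilts about 3.5° against the handle, from (190,38) to (315,30), so the neck has kinked about 0.06 rad. Next I'll ease off.

Emit:
move_arm:
  deltas:
    - {"delta_pos": [0, 0.2, 0], "twist": [0, 0, -1.3]}
    - {"delta_pos": [0, 0.45, 0], "twist": [0, 0, -2.8]}
    - {"delta_pos": [0.01, 0.7, 0], "twist": [0, 0, -4.2]}
    - {"delta_pos": [0.02, 0.96, 0], "twist": [0, 0, -5.5]}
    - {"delta_pos": [0.02, 1.08, 0], "twist": [0, 0, -6]}
    - {"delta_pos": [0.02, 1.08, 0], "twist": [0, 0, -6]}
    - {"delta_pos": [0.02, 1.08, 0], "twist": [0, 0, -6]}
    - {"delta_pos": [0.02, 1.08, 0], "twist": [0, 0, -6]}

```text
clock: 14.1
eef_pos: [0.4702, 0.1052, 0.2713]
tool_rot: [[0.975, 0.22, 0.0], [0.22, -0.975, 0.0], [0.001, -0.0, -1.0]]
ft_force: [0.8, 0.6, 5.3]
grip_width: 0.0231
grasp_force: 60.4
```

```bash
python3 -c "
from h import *
f()"
```

```text
Ftool [ 0.9 -0.5 -5.3] Mtool [ 0.04  0.96 -0.05] yaw 12.72 [0.4702 0.1052 0.2713] 14.1 60.361794233322144
```

Emit:
move_arm:
  deltas:
    - {"delta_pos": [0.01, -0.2, 0], "twist": [0, 0, 1]}
    - {"delta_pos": [0.01, -0.36, 0], "twist": [0, 0, 1.8]}
    - {"delta_pos": [0.02, -0.52, 0], "twist": [0, 0, 2.7]}
    - {"delta_pos": [0.02, -0.68, 0], "twist": [0, 0, 3.6]}
    - {"delta_pos": [0.03, -0.84, 0], "twist": [0, 0, 4.6]}
    - {"delta_pos": [0.03, -0.96, 0], "twist": [0, 0, 5.4]}
    - {"delta_pos": [0.03, -1.07, 0], "twist": [0, 0, 6]}
    - {"delta_pos": [0.03, -1.07, 0], "twist": [0, 0, 6]}
    - {"delta_pos": [0.03, -1.07, 0], "twist": [0, 0, 6]}
    - {"delta_pos": [0.03, -1.07, 0], "twist": [0, 0, 6]}

```text
clock: 15.1
eef_pos: [0.4684, 0.115, 0.2713]
tool_rot: [[0.993, 0.117, 0.001], [0.117, -0.993, -0.001], [0.001, 0.001, -1.0]]
ft_force: [3.4, -4.2, 3.8]
grip_width: 0.0232
grasp_force: 60.6
```

```bash
python3 -c "
from h import *
f()
i=r.get_image('wrist');
for n,y in(('w5',0),('now',1)):
    g=cv2.cvtColor(i,cv2.COLOR_RGB2GRAY) if y else cv2.imread('pics/w5.png',0)
    e=cv2.Sobel(cv2.GaussianBlur(g,(5,5),0)[20:50].astype(float),cv2.CV_64F,0,1)
    xs=[x for x in range(195,312) if not 220<x<295]
    print(n,np.degrees(np.polyfit(xs,[np.argmin(e[:,x]) for x in xs],1)[0]))
"
```

```text
Ftool [ 2.9  4.6 -3.8] Mtool [-1.08  1.21 -0.81] yaw 6.7 [0.4684 0.115  0.2713] 15.1 60.56434750556946
w5 -5.358940248627038
now -4.838571446891475
```

Emit:
move_arm:
  deltas:
    - {"delta_pos": [0, 0, 0], "twist": [0, 0, 0]}
    - {"delta_pos": [0, 0, 0], "twist": [0, 0, 0]}
    - {"delta_pos": [0, 0, 0], "twist": [0, 0, 0]}
    - {"delta_pos": [0, 0, 0], "twist": [0, 0, 0]}
    - {"delta_pos": [0, 0, 0], "twist": [0, 0, 0]}
    - {"delta_pos": [0, 0, 0], "twist": [0, 0, 0]}
    - {"delta_pos": [0, 0, 0], "twist": [0, 0, 0]}
    - {"delta_pos": [0, 0, 0], "twist": [0, 0, 0]}

```text
clock: 15.95
eef_pos: [0.4684, 0.115, 0.2713]
tool_rot: [[0.993, 0.117, 0.001], [0.117, -0.993, -0.001], [0.001, 0.001, -1.0]]
ft_force: [4.2, -3.5, 3.6]
grip_width: 0.0229
grasp_force: 60.6
```

Both clicks are done and held. I'll ease back to the middle of the play and then lift.

Emit:
move_arm:
  deltas:
    - {"delta_pos": [0, 0.2, 0], "twist": [0, 0, -1.3]}
    - {"delta_pos": [0, 0.45, 0], "twist": [0, 0, -2.8]}
    - {"delta_pos": [0.01, 0.7, 0], "twist": [0, 0, -4.2]}
    - {"delta_pos": [0.02, 0.96, 0], "twist": [0, 0, -5.5]}
    - {"delta_pos": [0.04, 1.08, 0], "twist": [0, 0, -6]}
    - {"delta_pos": [0.06, 1.38, 0], "twist": [0, 0, -7.5]}
    - {"delta_pos": [0.1, 1.7, 0], "twist": [0, 0, -9]}
    - {"delta_pos": [0.1, 1.7, 0], "twist": [0, 0, -9]}
    - {"delta_pos": [0.1, 1.7, 0], "twist": [0, 0, -9]}

```text
clock: 16.85
eef_pos: [0.4711, 0.0988, 0.2713]
tool_rot: [[0.963, 0.271, 0.0], [0.271, -0.963, 0.0], [0.0, -0.0, -1.0]]
ft_force: [3.2, 1.8, 3.9]
grip_width: 0.0229
grasp_force: 60.4
```

```bash
python3 -c "
from h import *
f()"
```

```text
Ftool [ 3.5 -0.8 -3.9] Mtool [ 0.1   1.51 -0.22] yaw 15.73 [0.4711 0.0988 0.2713] 16.85 60.354509353637695
```

Emit:
move_arm:
  deltas:
    - {"delta_pos": [0.1, 0, 0], "twist": [0, 0, 0]}
    - {"delta_pos": [0.1, 0, -0.3], "twist": [0, 0, 0]}
    - {"delta_pos": [0.1, 0, -0.8], "twist": [0, 0, 0]}
    - {"delta_pos": [0.1, 0, -1.4], "twist": [0, 0, 0]}
    - {"delta_pos": [0.1, 0, -2], "twist": [0, 0, 0]}
    - {"delta_pos": [0.1, 0, -2.6], "twist": [0, 0, 0]}
    - {"delta_pos": [0.1, 0, -3.5], "twist": [0, 0, 0]}
    - {"delta_pos": [0.1, 0, -5], "twist": [0, 0, 0]}
    - {"delta_pos": [0.1, 0, -7], "twist": [0, 0, 0]}
    - {"delta_pos": [0.1, 0, -8], "twist": [0, 0, 0]}

```text
clock: 17.85
eef_pos: [0.4717, 0.0985, 0.3523]
tool_rot: [[0.963, 0.271, -0.001], [0.271, -0.963, 0.0], [-0.001, -0.0, -1.0]]
ft_force: [0.5, 1.2, -4.1]
grip_width: 0.0229
grasp_force: 60.0
```

```bash
python3 -c "
from h import *
f()
go(.472,-.292,.352,-1)"
```

```text
Ftool [ 0.8 -1.   4.1] Mtool [ 0.02 -0.06  0.06] yaw 15.7 [0.4717 0.0985 0.3523] 17.85 60.00923752784729
at [0.4717 0.0985 0.3523] yaw 15.7 F [ 0.5  1.2 -4.1] t 17.85 j [-56.  16.  46. 117. -14.  53. -76.]
dpos [-1.053e+01  3.760e+01  2.000e-02] twist [-1.00e-02  4.00e-02  1.67e+01]
```

Emit:
move_arm:
  deltas:
    - {"delta_pos": [-0.8, 3, 0], "twist": [0, 0, 1.5]}
    - {"delta_pos": [-2, 7, 0], "twist": [0, 0, 3.5]}
    - {"delta_pos": [-3.2, 11.5, 0], "twist": [0, 0, 5.5]}
    - {"delta_pos": [-4.5, 16, 0], "twist": [0, 0, 7.5]}
    - {"delta_pos": [-5.8, 20.5, 0], "twist": [0, 0, 9.5]}
    - {"delta_pos": [-7, 25, 0], "twist": [0, 0, 11.5]}
    - {"delta_pos": [-8.3, 29.5, 0], "twist": [0, 0, 13.5]}
    - {"delta_pos": [-9.5, 34, 0], "twist": [0, 0, 15.5]}
    - {"delta_pos": [-10.5, 37.6, 0], "twist": [0, 0, 16.7]}
    - {"delta_pos": [-10.5, 37.6, 0], "twist": [0, 0, 16.7]}

```text
clock: 18.85
eef_pos: [0.4706, -0.297, 0.3514]
tool_rot: [[1.0, -0.025, -0.001], [-0.025, -1.0, -0.004], [-0.001, 0.004, -1.0]]
ft_force: [0.3, 0.2, -4.1]
grip_width: 0.0231
grasp_force: 60.2
```

```bash
python3 -c "
from h import *
f()
i=r.get_image('wrist')[:,:,::-1];cv2.imwrite('pics/w6.png',i)
go(.472,-.292,.179,-1)"
```

```text
Ftool [ 0.3 -0.2  4.1] Mtool [ 0.01 -0.12 -0.01] yaw -1.45 [ 0.4706 -0.297   0.3514] 18.85 60.19580125808716
at [ 0.4713 -0.2943  0.3509] yaw -1.29 F [ 0.3  1.1 -3.5] t 18.9 j [-11.  26.  51. 107. -24.  58. -41.]
dpos [ 0.09 -0.24 17.19] twist [ 0.06  0.1  -0.29]
```

View pics/w6.png

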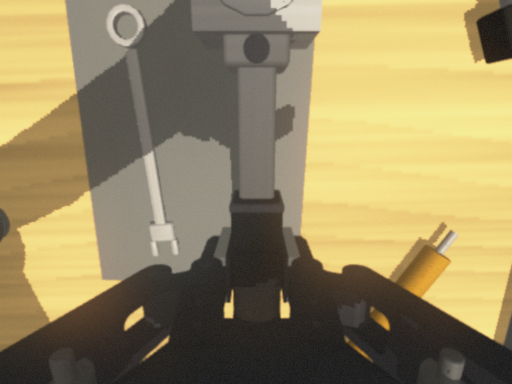

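The wrench is straight and hangs over its old place on the mat, with the head at (257,15). The spanner at (150,150) has not moved. I'll lower it.

Emit:
move_arm:
  deltas:
    - {"delta_pos": [0, -0.2, 3], "twist": [0, 0, 0]}
    - {"delta_pos": [0, -0.3, 6], "twist": [0, 0, 0]}
    - {"delta_pos": [0, -0.3, 9], "twist": [0, 0, 0]}
    - {"delta_pos": [0, -0.3, 12], "twist": [0, 0, 0]}
    - {"delta_pos": [0, -0.3, 14], "twist": [0, 0, 0]}
    - {"delta_pos": [0, -0.3, 15.5], "twist": [0, 0, 0]}
    - {"delta_pos": [0, -0.3, 16.5], "twist": [0, 0, 0]}
    - {"delta_pos": [0, -0.3, 17], "twist": [0, 0, 0]}
    - {"delta_pos": [0, -0.3, 17.2], "twist": [0, 0, 0]}
    - {"delta_pos": [0, -0.3, 17.2], "twist": [0, 0, 0]}

```text
clock: 19.9
eef_pos: [0.4731, -0.2885, 0.1796]
tool_rot: [[1.0, -0.017, 0.001], [-0.017, -1.0, 0.0], [0.001, -0.0, -1.0]]
ft_force: [0.4, 0.4, -2.4]
grip_width: 0.023
grasp_force: 60.3
```

```bash
python3 -c "
from h import *
f()"
```

```text
Ftool [ 0.4 -0.4  2.4] Mtool [ 0.02 -0.06  0.  ] yaw -0.97 [ 0.4731 -0.2885  0.1796] 19.9 60.26718735694885
```

Emit:
move_arm:
  deltas:
    - {"delta_pos": [0, 0, 0.1], "twist": [0, 0, 0]}
    - {"delta_pos": [0, 0, 0.2], "twist": [0, 0, 0]}
    - {"delta_pos": [0, 0, 0.2], "twist": [0, 0, 0]}

```text
clock: 20.2
eef_pos: [0.4733, -0.2887, 0.1782]
tool_rot: [[1.0, -0.017, 0.002], [-0.017, -1.0, -0.0], [0.002, 0.0, -1.0]]
ft_force: [-0.7, 2.0, 5.9]
grip_width: 0.023
grasp_force: 61.4
```

On the mat. I'll open the jaws, wait, then rise.

Emit:
move_arm:
  deltas:
    - {"delta_pos": [0, 0, 0], "twist": [0, 0, 0]}
    - {"delta_pos": [0, 0, 0], "twist": [0, 0, 0]}
    - {"delta_pos": [0, 0, 0], "twist": [0, 0, 0]}
    - {"delta_pos": [0, 0, 0], "twist": [0, 0, 0]}
    - {"delta_pos": [0, 0, 0], "twist": [0, 0, 0]}
    - {"delta_pos": [0, 0, 0], "twist": [0, 0, 0]}
    - {"delta_pos": [0, 0, 0], "twist": [0, 0, 0]}
  jaw: 1

```text
clock: 20.9
eef_pos: [0.4729, -0.2885, 0.1772]
tool_rot: [[1.0, -0.017, -0.0], [-0.017, -1.0, 0.0], [-0.0, -0.0, -1.0]]
ft_force: [0.3, -0.6, -0.7]
grip_width: 0.0853
grasp_force: 0.0
```

Emit:
move_arm:
  deltas:
    - {"delta_pos": [0, 0, -1], "twist": [0, 0, 0]}
    - {"delta_pos": [0, 0, -3], "twist": [0, 0, 0]}
    - {"delta_pos": [0, 0, -6], "twist": [0, 0, 0]}
    - {"delta_pos": [0, 0, -9], "twist": [0, 0, 0]}
    - {"delta_pos": [0, 0, -13], "twist": [0, 0, 0]}
    - {"delta_pos": [0, 0, -17], "twist": [0, 0, 0]}
    - {"delta_pos": [0, 0, -17], "twist": [0, 0, 0]}
    - {"delta_pos": [0, 0, -17], "twist": [0, 0, 0]}

```text
clock: 21.7
eef_pos: [0.4729, -0.2885, 0.3485]
tool_rot: [[1.0, -0.017, 0.002], [-0.017, -1.0, -0.0], [0.002, 0.0, -1.0]]
ft_force: [-1.1, -0.2, -0.8]
grip_width: 0.0852
grasp_force: 0.0
```

```bash
python3 -c "
from h import *
f()
i=r.get_image('wrist')[:,:,::-1];j=r.get_image('side')[:,:,::-1];cv2.imwrite('pics/w7.png',cv2.resize(np.hstack([i,j]),(800,300)))"
```

```text
Ftool [-1.1  0.2  0.8] Mtool [ 0.04 -0.01 -0.  ] yaw -0.96 [ 0.4729 -0.2885  0.3485] 21.7 0.0
```

View pics/w7.png

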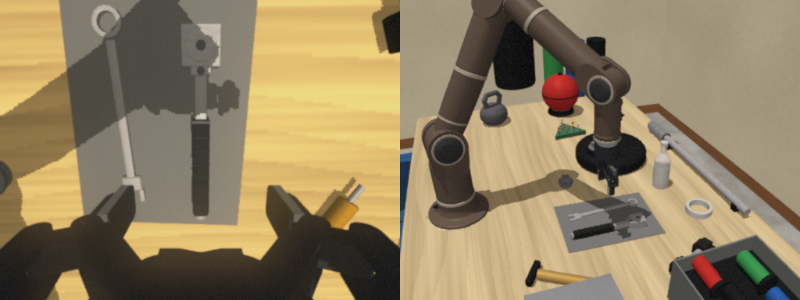

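The wrench lies flat and straight on the mat, with the head at (201,45) and the grip at (200,165). Everything else is in place.

```bash
python3 -c "
from h import *
print(r.sign_off())"
```

```text
the job is handed in; nothing more can be done
None
```

The plug was turned home and the wrench clicked twice, the second click held for over a second; the wrench is back flat on the mat, nothing else looked moved, and the job is handed in (no verdict was returned).

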